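# Stack a tested circuit on the sloping rack over a separator

## Task

The circuit on the tester's shuttle has passed: add it to the pile on the sloping rack. Lay the green separator from its stand on the pile first, then the circuit, amber face up, on the separator; each must lie flat, square over the pile and down against the rack's two stops. Set both down gently, without dropping or pressing hard, and leave the pile below and everything else on the bench where it is.

Things in the scene. Friction and masses are not known exactly. Their poses are not given: they have to be found in the camera images.
- panel: the tested circuit on the tester's shuttle: dark rigid carrier plate (150 x 58 x 8 mm, 115 g +-25 percent) with an amber circuit fixed on top. Origin at the centre of its underside, x along its length, y across, z up. It rests on four thin posts under its middle, 28 mm above the fixture plate; two locating pins stand 2 mm off the middles of its short ends, 3 mm above its underside. Long sides free: lift straight up.
- separator: the separator: pale green stiff twin-wall plastic sheet, 154 x 62 x 6 mm, about 45 g. Origin at the centre of its underside, x along its length, y across its width, z up. It lies 38 mm above the bench on the stand, its long sides overhanging the stand's bars.
- stand: white separator stand: foot 170 x 90 x 4 mm and two narrow cross bars 10 mm thick, 46 mm long in y, at x = -50 and +50 mm, their tops at 38 mm. Origin at the centre of its foot on the bench. Fixed.
- shuttle: the tester's shuttle, drawn out on its rails: aluminium plate 240 x 170 mm with a tan fixture plate, 22 mm high together; origin at the centre of its underside, which is 20 mm above the bench. Fixed.
- deck: bearing surface of the sloping rack: two 14 mm wide aluminium rails at y = -20 and +20 mm, climbing at 25 degrees, two black stops at the low end. Origin between the rails on their surface at the foot of the stops, 62 mm above the bench; x up the slope (rails end at 171 mm), y level, z square out of the slope. Stops: behind x = 0, 48 mm along z, y -27 to 27 mm. Sides open. Fixed.
- rack: foot of the sloping rack, grey plate 190 x 110 x 8 mm under the deck; origin at the centre of its underside on the bench; its x points to the high end of the slope. Fixed.
- pile_top: upper carrier of the pile on the rack, 150 x 58 x 8 mm, 115 g, amber face up, lying against the stops with its length along the slope. Origin at the centre of its underside, 14 mm above the rails along the slope's normal, so its amber face is 22 mm above them.
- pile_mid: green separator under it, 154 x 62 x 6 mm, origin at the centre of its underside (8 mm above the rails)
- pile_low: lowest carrier of the pile, 150 x 58 x 8 mm, 115 g, origin at the centre of its underside, on the rails
- reject: bystander: a carrier like the panel but with a red dot on its amber face, lying in a shallow red tray; origin at the centre of its underside
- alcohol: bystander: white plastic bottle with blue cap, 62 mm across, 130 mm tall; origin at the centre of its underside
- tape: bystander: roll of amber tape lying flat, 84 mm across, 24 mm high; origin at the centre of its underside
- brush: bystander: small black-handled brush lying flat, about 150 mm long
- driver: bystander: yellow-handled screwdriver lying flat, about 170 mm long
- loupe: bystander: black eye loupe, 40 mm across, 40 mm tall; origin at the centre of its underside
- pin_box: bystander: small blue divided box, 75 x 55 x 28 mm; origin at the centre of its underside
There are look-alikes about, which are no part of the job. What is shaped like the separator but blue or red is not meant.

How it is judged (in metres and radians):
On the way, in this order (a step that is already met when the one before it is completed fails the run):
1. the separator lies on the pile against the stops, let go, with the circuit not yet on it (x of separator in the frame of deck between 0.073 and 0.083 m and y of separator in the frame of deck between -0.007 and 0.007 m and z of separator in the frame of deck between 0.019 and 0.0245 m and angle between the x axis of separator and the x axis of deck, either way round below 0.07 rad and angle between the z axis of separator and the z axis of deck, either way round below 0.05 rad and angle between separator's own z axis and vertical below 1 rad and contact force between the fingers and separator below 0.05 N and linear speed of separator below 0.01 m/s and distance between panel and separator above 0.06 m), for 0.2 s.
2. the circuit lies on the separator against the stops, let go (x of separator in the frame of deck between 0.073 and 0.083 m and y of separator in the frame of deck between -0.007 and 0.007 m and z of separator in the frame of deck between 0.019 and 0.0245 m and angle between the x axis of each of separator, panel and the x axis of deck, either way round below 0.07 rad and angle between the z axis of each of separator, panel and the z axis of deck, either way round below 0.05 rad and angle between each of separator, panel's own z axis and vertical below 1 rad and x of panel in the frame of deck between 0.071 and 0.081 m and y of panel in the frame of deck between -0.007 and 0.007 m and z of panel in the frame of deck between 0.025 and 0.0305 m and contact force between the fingers and panel below 0.05 N and linear speed of panel below 0.01 m/s), for 0.2 s.
At the end, for the whole second after the job is handed in: Separator on the pile, circuit on it, amber up: gap to stops under 6 mm, within 7 mm of the rack's middle line, turned less than 4 degrees, flat on the layer below (2.5 mm, 3 degrees), at rest and let go; each piece of the old pile within 6 mm of its start (all of step 2 and contact force between the fingers and separator below 0.05 N and linear speed of separator below 0.01 m/s and distance of each of pile_low, pile_mid, pile_top from where it was at the start of the episode below 0.006 m); the robot touches nothing.
It fails at once if a layer is pressed down hard (over 45 N on the layer below it) (contact force between separator and pile_top above 45 N or contact force between panel and separator above 45 N).
It fails at once if the separator or the circuit is dropped or thrown (faster than 0.35 m/s while not held) ((linear speed of separator above 0.35 m/s and contact force between the fingers and separator below 0.05 N) or (linear speed of panel above 0.35 m/s and contact force between the fingers and panel below 0.05 N)).
It fails at once if a bystander is moved more than 15 mm (distance of any of reject, alcohol, tape, brush, driver, loupe, pin_box from where it was at the start of the episode above 0.015 m).
It fails at once if a piece of the old pile is moved more than 15 mm (distance of any of pile_low, pile_mid, pile_top from where it was at the start of the episode above 0.015 m).
It also fails if it takes over 64 s, if anything falls off the work surface, if the arm or the gripper's body presses on something with over 40 N, if the wrist force passes 120 N, or if a joint passes its speed limit or range.

## Robot

A 6-joint arm with a two-finger parallel gripper is mounted at the origin on the work surface. World frame = base frame: x ahead of the robot, y to its left, z up, the work surface at z = 0. Lengths are in mm, angles in rad, forces in N, time in s.
With the tool pointing down it reaches from about 275 to 850 mm from the base axis. Payload 5.2 kg.
Tool frame: the origin (TCP) lies on the centre line of the jaws, within the pads' length; the fingertips stand arm.tip_reach ahead of it and the grasp point (between the pads) lies 11 mm behind it (arm.tip_reach is the distance from the TCP to the fingertips, in mm); x points along the fingers, z is the direction in which the jaws open and shut, and the axes are right-handed (so a half turn about x gives the same grasp; the last joint's range is limited). The gripper opens to 85 mm and grips with 20 to 120 N. Pads are 22 mm wide; open, the fingers measure 114 mm over their backs; the gripper's body (76 mm by 85 mm) begins 54 mm behind the grasp point. The pads swing forward as they close: fully open they stand 13 mm farther back than shut.
Start: joints at [-1.491, 0.259, 1.535, -0, 1.348, -0.203], TCP at [153.496, -528.152, 239.31] pointing down, gripper open.
Joint ranges: [-3.14, 3.14], [-0.91, 2.08], [0.19, 2.58], [-1.22, 4.36], [0.22, 2.71], [-3.12, 3.12]. Speed limits (rad/s): [2.57, 2.57, 3.14, 3.14, 3.14, 3.14].

## Interface

Orientations are given as [roll, pitch, yaw] about the fixed x, y, z axes, in that order (R = Rz(yaw) Ry(pitch) Rx(roll)).
In Python, from workcell import arm gives the robot as it stands. The module is installed in compiled form; this text tells all that it offers.
- The arm moves only by the shell command python3 -m pendant 'ROWS' [FORCE]. ROWS is text: rows parted by semicolons, each of 5 numbers parted by spaces: the shift along the tool's x, y, z in mm, then the turn about the tool's x in rad, then the finger opening in mm, from 0 to 85.4. A call has exactly 5 rows; each row shifts and turns the commanded pose from where the row before left it, along the tool's axes as they then stand; what a row does not reach is not made up. A row lasts 1/10 s, in which the tool goes at most 50 mm and 8.59 degrees, less where a joint would pass 70% of its speed; a pose out of reach is approached as far as the arm can. A call is refused whole if a number of a shift passes 50 or a number of a turn 0.15, either way. A call with a gripper value outside its range is refused whole. The fingers move at their own pace and stop on an object; FORCE is the grip in N (left out, the last holds). Time passes only in rows, so rows that do not move let the fingers close, or fill a call up. It gives the time, the measured TCP pose, the force and the opening at its end, in the units of the state.
- arm.sense(): the state, without advancing time (a new reading comes with each control period).
- arm.read_camera(name): name is "scene" or "side" or "wrist"; returns the picture (420x560x3 uint8, red, green, blue); there is no depth.
- arm.calibration(name): a dict with "vertical_fov" (degrees; the focal length in pixels is half the picture's height over the tangent of half this angle, whatever the lens; pixels are square), "cx", "cy" (the principal point, pixels), "k1" (the pictures are not rectified: a ray, as slopes to the right and down, at radius r is drawn at 1 + k1 r^2 times it, then the intrinsics apply), "R" (3x3) and "t" (3): a world point X has camera coordinates R X + t. Camera axes: x right, y down, z forward; pixel columns grow to the right and rows downward; lengths in mm; the calibration is good to about 2 mm. A picture is of the moment at which its call begins: read the wrist's pose just before it. calibration takes no time and is no camera call; for the wrist camera it gives the pose at the moment of the call.
- arm.hand_in(): hands the job in, once; it reports no verdict.
The state is a dict: "time": time; "joint_pos": joint angles; "joint_vel": joint speeds; "joint_efforts": joint torques, N m; "position": TCP position; "tcp_rot": TCP orientation; "contact_force": force on the tool from outside, world axes, zero at the start; "ft_torque": the same for the moment, N m; "gripper_width": opening from 0.0 (shut) to 1.0 (fully open).
Only numpy, scipy, OpenCV 4.12 (cv2) and the standard library are available. Lean on these libraries where they do the work, as an engineer would, in place of code of your own. Each camera call takes 0.05 s, during which the arm holds its last target. There are 200 camera calls.

## Working session

There is one attempt and no reset: what is moved stays moved. The work goes in short steps, Python scripts to look and compute and a shell command to move; the robot and the scene stay as the last step left them, time stands still between calls to the robot, and variables do not carry over. Pictures are saved under pics/ and viewed, about 8 in all and at most 12, crops included, and the job is handed in when it is done.

```bash
mkdir -p pics; python3 - <<'E'
from workcell import arm
import cv2, numpy as np
print(arm.sense(), arm.tip_reach)
for n in("scene","side","wrist"):
    c=arm.calibration(n);print(n,c)
    im=arm.read_camera(n);cv2.imwrite(f"pics/{n}0.png",im[:,:,::-1])
E
```

```text
{'time': 0.0, 'joint_pos': array([-1.49078663e+00,  2.59342348e-01,  1.53612442e+00,  2.57087246e-05,
        1.34798442e+00, -2.02812738e-01]), 'joint_vel': array([0.00077052, 0.00057636, 0.00017197, 0.00107393, 0.00023331,
       0.00097088]), 'joint_efforts': array([ 2.79188125e-04, -4.46028364e+01, -2.90573233e+01, -2.69546344e-04,
        1.20055964e-02,  3.32495887e-06]), 'position': array([ 153.46830254, -527.60719079,  238.45843925]), 'tcp_rot': array([2.9252956 , 1.56893762, 1.637316  ]), 'contact_force': array([ 0.06558995,  0.30930514, -0.81033704]), 'ft_torque': array([ 0.02257024, -0.03414754,  0.02256417]), 'gripper_width': 0.9985623579583869} 8.0
scene {'vertical_fov': 53.5800502865788, 'cx': 276.8869281927194, 'cy': 215.8530927516153, 'k1': -0.02256813279139934, 'R': array([[-0.85508342,  0.51843936, -0.00727845],
       [ 0.44000937,  0.71815692, -0.5391126 ],
       [-0.27427012, -0.46418884, -0.84220225]]), 't': array([ 411.44282356, -216.60303899, 1374.96737166])}
side {'vertical_fov': 52.784380291350715, 'cx': 287.0754648206461, 'cy': 209.9436825179388, 'k1': -0.05727446930505927, 'R': array([[-0.9976356 , -0.0665075 ,  0.01731932],
       [-0.04964282,  0.52309424, -0.85082784],
       [ 0.0475268 , -0.84967592, -0.52515905]]), 't': array([ 514.26629959,   80.7188611 , 1260.14633258])}
wrist {'vertical_fov': 59.9679470041236, 'cx': 271.92021969652734, 'cy': 206.28293219995126, 'k1': -0.08774361329048483, 'R': array([[ 2.80112210e-01, -9.59967261e-01, -8.93966239e-05],
       [-9.06983476e-01, -2.64682394e-01,  3.27603731e-01],
       [-3.14512518e-01, -9.16847239e-02, -9.44815213e-01]]), 't': array([-549.62912944,  -42.53858912,  380.12186466])}
```

View pics/scene0.png

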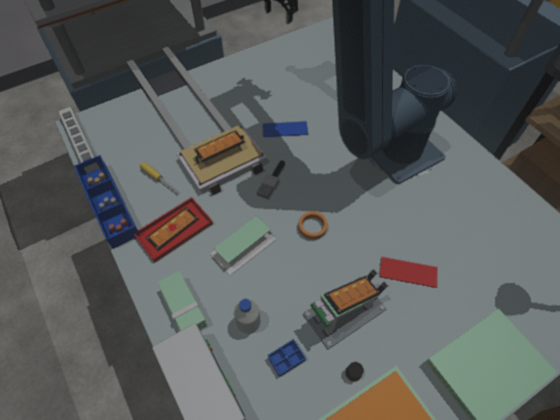

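View pics/side0.png

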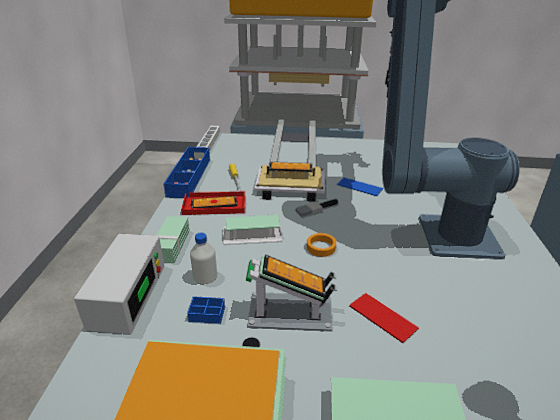

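The candidates are the pale green sheet on the white stand at scene (243,243), and the green stack at (181,300), which has no stand under it. The first fits. For the circuit, (219,146) is on the shuttle, (172,229) is the reject in the red tray, and (352,295) is the pile on the rack. I'll confirm with enlarged crops.

```bash
cat > h.py <<'E'
import numpy as np, cv2
def K(c):
    f=210/np.tan(np.radians(c["vertical_fov"]/2)); return f
def ray(c,u,v):
    f=K(c); d=np.array([(u-c["cx"])/f,(v-c["cy"])/f]); s=d.copy()
    for _ in range(20): s=d/(1+c["k1"]*(s@s))
    R=np.array(c["R"]);t=np.array(c["t"])
    return -R.T@t, R.T@np.array([s[0],s[1],1])
def onz(c,u,v,z):
    o,d=ray(c,u,v); return o+d*(z-o[2])/d[2]
def proj(c,X):
    X=np.atleast_2d(X); p=X@np.array(c["R"]).T+np.array(c["t"]); s=p[:,:2]/p[:,2:]
    s=s*(1+c["k1"]*(s**2).sum(1,keepdims=True)); return s*K(c)+[c["cx"],c["cy"]]
E
python3 - <<'E'
from workcell import arm
from h import *
s=cv2.imread("pics/scene0.png");d=cv2.imread("pics/side0.png")
def crop(im,x,y,w=100,h=74): return cv2.resize(im[y:y+h,x:x+w],(400,296),interpolation=cv2.INTER_CUBIC)
a=np.vstack([np.hstack([crop(s,170,115),crop(s,195,208)]),np.hstack([crop(s,295,262),crop(d,240,245)])])
cv2.imwrite("pics/crops.png",a)
c=arm.calibration("scene");e=arm.calibration("side")
print("sep",onz(c,243,240,44),onz(e,252,223,44))
print("panel",onz(c,219,146,78),onz(e,291,166,78))
print("pile",onz(c,352,295,120))
E
```

```text
sep [619.09456305  47.97965388  44.        ] [614.91789648  47.92936987  44.        ]
panel [ 529.29020671 -265.52328308   78.        ] [ 521.17958532 -270.77179491   78.        ]
pile [487.20336672 352.39773898 120.        ]
```

View pics/crops.png

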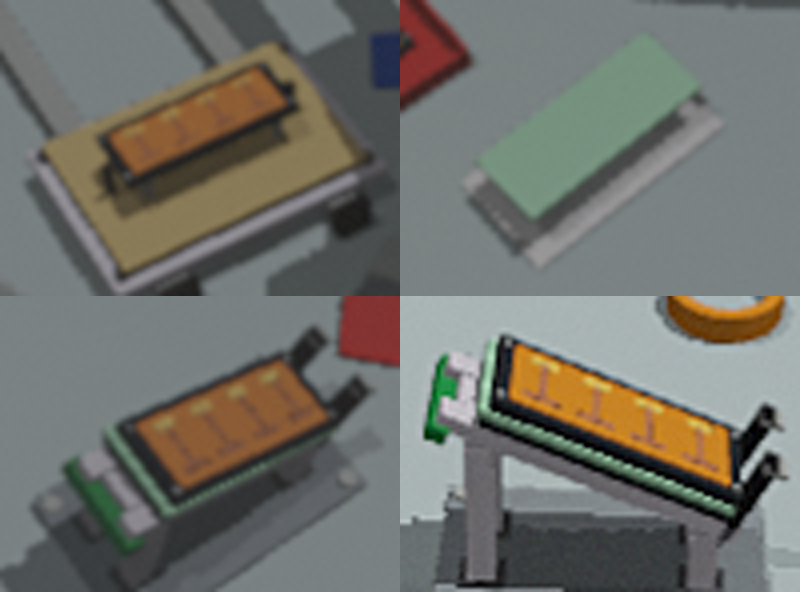

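Identified: the separator is the single green sheet on the white stand (crop top right), the circuit is on the shuttle posts with no red dot, and the pile's stops are at the low end toward the robot. Next I fit poses from corner pixels.

```bash
cat >> h.py <<'E'
from scipy.optimize import least_squares
def Rz(a): return np.array([[np.cos(a),-np.sin(a),0],[np.sin(a),np.cos(a),0],[0,0,1]])
S=np.radians(25); RY=np.array([[np.cos(S),0,-np.sin(S)],[0,1,0],[np.sin(S),0,np.cos(S)]])
def rect(L,W): return np.array([[i*L/2,j*W/2,0] for i,j in((1,1),(1,-1),(-1,-1),(-1,1))])
def fit(obs,model,p0):  # obs: list of (cal, Nx2 pixels, idx); model(p)->points
    f=lambda p: np.concatenate([(proj(c,model(p)[ix])-np.array(px)).ravel() for c,px,ix in obs])
    r=least_squares(f,p0,x_scale=[10,10,.1],loss="soft_l1"); return r.x, np.abs(r.fun).max(), r.fun
def flat(L,W,z): return lambda p: rect(L,W)@Rz(p[2]).T+[p[0],p[1],z]
def deck(p,P): return np.asarray(P)@(Rz(p[2])@RY).T+[p[0],p[1],62]
def ptop(p): return deck(p,rect(150,58)+[75,0,22])
E
python3 - <<'E'
from workcell import arm
from h import *
c=arm.calibration("scene");e=arm.calibration("side")
# corner order (+x+y),(+x-y),(-x-y),(-x+y)
scs=[(215,249.25),(256.25,216.25),(270,228.5),(228.75,263)]
for z,px,L,W,n in((44,[(215,249.25),(256.25,216.25),(270,228.5),(228.75,263)],154,62,"sep"),(78,[(195,149.25),(237,131.25),(244.25,140.75),(200.5,160.75)],150,58,"panel")):
    P=np.array([onz(c,*q,z) for q in px]); print(n,P.round(0)[:,:2].tolist(),P.mean(0).round(1))
    d=(P[1]-P[0]) ; d2=P[2]-P[3]; print(" yaws",np.arctan2(d[1],d[0]),np.arctan2(d2[1],d2[0]))
sc=[(338,312.5),(323.75,294.5),(366.25,276.75),(378.75,291.75)]
sd=[(262.5,273),(266.25,255.5),(325,279),(324.5,291)]
for o in ([(c,sc,[0,1,2,3])],[(e,sd,[0,1,2,3])],[(c,sc,[0,1,2,3]),(e,sd[:3],[0,1,2])]):
    x,m,f=fit(o,ptop,[420,350,0.]);print("deck",x,m,ptop(x).mean(0))
E
```

```text
sep [[698.0, 33.0], [549.0, -0.0], [537.0, 55.0], [685.0, 90.0]] [617.4  44.5  44. ]
 yaws -2.917163381936476 -2.9122446818446566
panel [[598.0, -293.0], [452.0, -291.0], [452.0, -244.0], [604.0, -242.0]] [ 526.7 -267.3   78. ]
 yaws 3.133031821947448 -3.130132287153943
deck [4.22443067e+02 3.46710458e+02 1.99134981e-02] 1.7011385411233277 [481.10691537 347.87881453 113.63514095]
deck [4.17872612e+02 3.48004518e+02 4.68470935e-02] 5.382877549525176 [476.48372035 350.75228886 113.63514095]
deck [4.19251015e+02 3.47395953e+02 2.71684593e-02] 2.3697469383739076 [477.90484388 348.98987974 113.63514095]
```

View pics/wrist0.png

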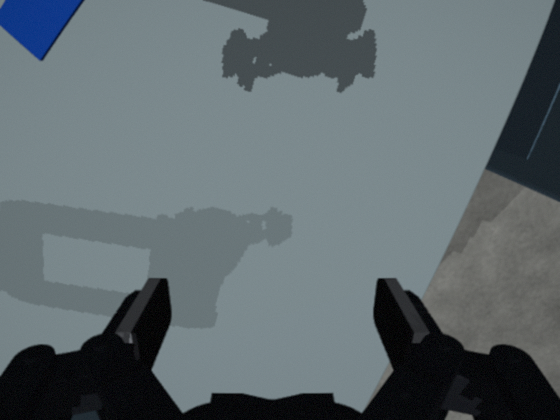

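The wrist picture shows both fingers, with pads at about (160,290) and (385,290), and nothing in them.

```bash
cat >> h.py <<'E'
from scipy.spatial.transform import Rotation as Ro
def go(s,x,y,z,yaw):
    """tool-axis steps to target TCP; jaw line along world direction yaw (mod pi). Turn first, then shift."""
    R=Ro.from_euler("xyz",s["tcp_rot"]).as_matrix(); zz=R[:,2]
    cur=np.arctan2(zz[1],zz[0]); d=(yaw-cur+np.pi/2)%np.pi-np.pi/2   # world yaw change
    a=-d*np.sign(-R[2,0])                                              # tool x points down
    R2=R@Ro.from_euler("x",a).as_matrix()
    print("pos",np.round(s["position"],1),"jaw",round(cur,4),"F",np.round(s["contact_force"],1),"w",round(s["gripper_width"]*85.4,1),"t",round(s["time"],2),"j6",round(s["joint_pos"][5],2))
    print("turn",round(a,4),"then shift x,y,z",np.round(R2.T@(np.array([x,y,z])-s["position"]),1)," axes y",np.round(R2[:,1],3),"z",np.round(R2[:,2],3),"x",np.round(R2[:,0],3))
E
python3 - <<'E'
from workcell import arm
from h import *
s=arm.sense();c=arm.calibration("wrist");R=np.array(c["R"]);print("cam pos",-R.T@c["t"], "axis",R[2])
go(s,617,45,200,0.227+np.pi/2)
print([onz(c,u,v,0).round() for u,v in((272,206),(272,300),(272,100))])
E
```

```text
cam pos [ 234.93240137 -504.07668738  373.13572178] axis [-0.31449427 -0.09191246 -0.94479916]
pos [ 153.5 -527.8  238.7] jaw -1.288 F [-0.4  0.4  0.2] w 85.3 t 0.15 j6 -0.2
turn 0.0558 then shift x,y,z [  39.4  580.5 -453.7]  axes y [0.974 0.225 0.   ] z [ 0.225 -0.974 -0.001] x [-0.     0.001 -1.   ]
[array([ 111., -540.,    0.]), array([  -3., -574.,   -0.]), array([ 218., -509.,    0.])]
```

```bash
python3 -m pendant '0 18 -14 0.0558 85; 2 36 -28 0 85; 2 36 -28 0 85; 2 36 -28 0 85; 2 36 -28 0 85'
python3 -m pendant '2 36 -28 0 85; 2 36 -28 0 85; 2 36 -28 0 85; 2 36 -28 0 85; 2 36 -28 0 85'
python3 -m pendant '2 36 -28 0 85; 2 36 -28 0 85; 2 36 -28 0 85; 2 36 -28 0 85; 2 36 -28 0 85'
python3 -m pendant '2 36 -28 0 85; 2 18 -14 0 85; 0 0 0 0 85; 0 0 0 0 85; 0 0 0 0 85'
python3 - <<'E'
from workcell import arm
from h import *
import pickle
s=arm.sense();c=arm.calibration("wrist");im=arm.read_camera("wrist")
pickle.dump(c,open("w1.pkl","wb"));cv2.imwrite("pics/w1.png",im[:,:,::-1])
go(s,617,45,200,0.227+np.pi/2)
print(proj(c,flat(154,62,44)([617,45,.227])).round(0).tolist())
# green segmentation
hsv=cv2.cvtColor(im,cv2.COLOR_RGB2HSV);m=cv2.inRange(hsv,(50,30,90),(85,140,255))
n,l,st,ce=cv2.connectedComponentsWithStats(m);k=1+st[1:,4].argmax();print(st[k],ce[k])
E
```

```text
time: 0.65
position: [282.6, -366.6, 231.0]
tcp_rot: [2.881, 1.57, 1.537]
contact_force: [0.3, -0.4, 0.4]
gripper_width: 0.992
time: 1.15
position: [426.6, -189.5, 221.2]
tcp_rot: [0.384, 1.571, -0.959]
contact_force: [0.4, -1.1, -0.3]
gripper_width: 0.996
time: 1.65
position: [570.5, -12.5, 211.0]
tcp_rot: [-1.439, 1.57, -2.783]
contact_force: [0.6, -1.8, 0.8]
gripper_width: 1.002
time: 2.15
position: [612.2, 37.9, 207.1]
tcp_rot: [-1.456, 1.57, -2.801]
contact_force: [-0.3, 0.3, -0.2]
gripper_width: 0.998
pos [612.2  37.9 207.1] jaw -1.3445 F [-0.3  0.3 -0.2] w 85.2 t 2.15 j6 1.23
turn -0.0007 then shift x,y,z [ 7.1  6.2 -5.8]  axes y [ 0.974  0.225 -0.001] z [ 0.225 -0.974  0.   ] x [-0.001 -0.    -1.   ]
[[224.0, 83.0], [304.0, 83.0], [299.0, 260.0], [231.0, 260.0]]
[  233    83    79   179 12909] [269.89247812 168.63080022]
```

View pics/w1.png

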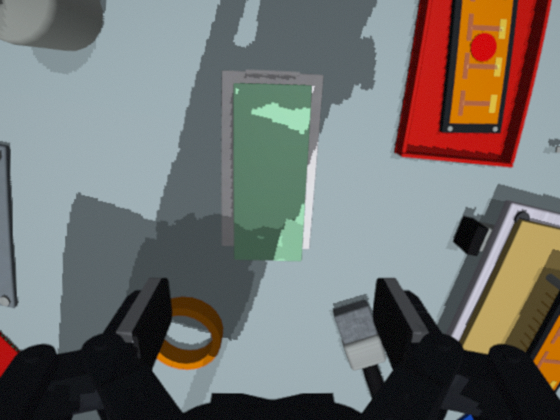

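Sheet corners in the wrist view: (234,84), (312,84), (302,260), (234,260), lying on the stand.

```bash
python3 - <<'E'
from workcell import arm
from h import *
import pickle
c=pickle.load(open("w1.pkl","rb"));s=arm.sense()
x,m,f=fit([(c,[(234,84),(312.5,84),(302,261),(234,260.5)],[0,1,2,3])],flat(154,62,44),[617,45,.227]);print(x,m,f.round(1))
go(s,x[0],x[1],120,x[2]+np.pi/2)
# pad tips in wrist image at width 85: project TCP±(42.5) jaws, tips at 8 ahead
R=Ro.from_euler("xyz",s["tcp_rot"]).as_matrix()
for w in(-42.5,42.5):
  for a in(-11,0,8): print(w,a,proj(c,s["position"]+R@[a,0,w]).round(0))
E
```

```text
[6.17572811e+02 4.00575808e+01 2.00433916e-01] 1.2775044888990976 [-0.6 -0.9  0.1  1.3  0.1  0.5  0.4 -0.6]
pos [612.3  37.7 207.4] jaw -1.345 F [ 0.3  0.1 -0.3] w 84.6 t 2.2 j6 1.23
turn 0.0253 then shift x,y,z [87.4  5.7 -1.3]  axes y [ 0.98   0.199 -0.001] z [ 0.199 -0.98   0.   ] x [-0. -0. -1.]
-42.5 -11 [[167. 305.]]
-42.5 0 [[173. 290.]]
-42.5 8 [[178. 281.]]
42.5 -11 [[378. 305.]]
42.5 0 [[371. 291.]]
42.5 8 [[367. 281.]]
```

```bash
python3 -m pendant '0 5.7 -1.3 0.0253 85; 35 0 0 0 85; 40 0 0 0 85; 40 0 0 0 85; 0 0 0 0 85'
python3 - <<'E'
from workcell import arm
from h import *
s=arm.sense();go(s,617.6,40.1,49,.2004+np.pi/2)
c=arm.calibration("wrist");im=arm.read_camera("wrist");cv2.imwrite("pics/w2.png",im[:,:,::-1])
print(proj(c,flat(154,62,44)([617.6,40.1,.2004])).round(0).tolist(), arm.tip_reach)
E
```

```text
time: 2.7
position: [613.4, 40.5, 87.1]
tcp_rot: [-1.871, 1.56, 3.041]
contact_force: [-1.5, -0.4, -0.5]
gripper_width: 0.993
pos [613.4  40.5  87.1] jaw -1.3709 F [-1.5 -0.4 -0.5] w 84.8 t 2.7 j6 1.26
turn -0.0005 then shift x,y,z [38.1  4.4  1.4]  axes y [ 0.98   0.199 -0.011] z [ 0.199 -0.98  -0.003] x [-0.011  0.001 -1.   ]
[[208.0, 89.0], [341.0, 89.0], [324.0, 353.0], [223.0, 353.0]] 8.0
```

View pics/w2.png

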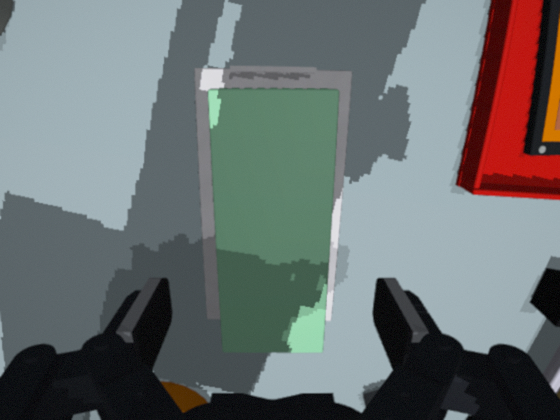

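The prediction matches the sheet's corners, (208,89), (341,89), (324,353) and (222,353), to about 1 px. Next I descend and grip.

```bash
python3 -m pendant '20 4 1 0 85; 18 0 0 0 85; 0 0 0 0 85; 0 0 0 0 85; 0 0 0 0 60' 30
python3 -m pendant '0 0 0 0 55; 0 0 0 0 55; 0 0 0 0 55; 0 0 0 0 55; 0 0 0 0 55'
python3 - <<'E'
from workcell import arm
from h import *
s=arm.sense();go(s,617.6,40.1,49,.2004+np.pi/2);print(arm.tip_reach)
c=arm.calibration("wrist");im=arm.read_camera("wrist");cv2.imwrite("pics/w3.png",im[:,:,::-1])
R=Ro.from_euler("xyz",s["tcp_rot"]).as_matrix()
for a in(0,8,14,21): print(a,[proj(c,s["position"]+R@[a,0,w]).round(0).tolist() for w in(-31,31)])
E
```

```text
time: 3.25
position: [623.7, 40.8, 56.8]
tcp_rot: [1.255, 1.567, -0.115]
contact_force: [0.3, 0.8, -0.6]
gripper_width: 0.856
time: 3.75
position: [622.2, 41.2, 54.3]
tcp_rot: [-1.98, 1.571, 2.934]
contact_force: [-0.2, -0.4, 0.3]
gripper_width: 0.645
pos [622.2  41.2  54.3] jaw -1.369 F [-0.2 -0.4  0.3] w 55.1 t 3.75 j6 1.26
turn 0.0014 then shift x,y,z [ 5.3 -4.8  0.1]  axes y [ 0.98   0.199 -0.   ] z [ 0.199 -0.98  -0.   ] x [-0.  0. -1.]
8.0
0 [[[199.0, 290.0]], [[344.0, 290.0]]]
8 [[[203.0, 281.0]], [[341.0, 281.0]]]
14 [[[205.0, 274.0]], [[338.0, 274.0]]]
21 [[[207.0, 267.0]], [[336.0, 267.0]]]
```

View pics/w3.png

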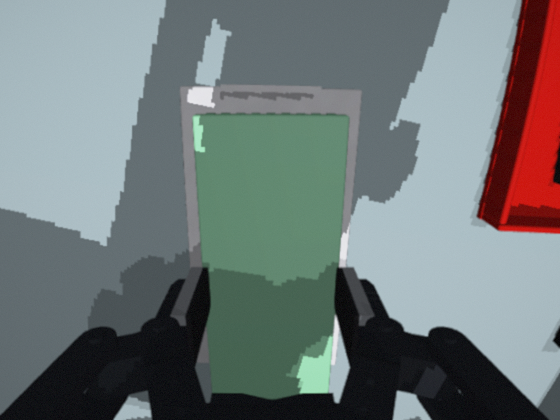

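```bash
python3 - <<'E'
from workcell import arm
from h import *
s=arm.sense();c=arm.calibration("wrist")
R=Ro.from_euler("xyz",s["tcp_rot"]).as_matrix();print(s["position"])
for w in(27.5,42.5):
  for a in(-11,-5,0,8,14): print(w,a,[proj(c,s["position"]+R@[a,11,k*w]).round(0).tolist() for k in(-1,1)])
x=[617.6,40.1,.2004];print(proj(c,flat(154,62,44)(x)).round(0).tolist())
E
```

```text
[622.23022518  41.16046382  54.25748857]
27.5 -11 [[[201.0, 281.0]], [[342.0, 281.0]]]
27.5 -5 [[[204.0, 274.0]], [[340.0, 274.0]]]
27.5 0 [[[206.0, 268.0]], [[338.0, 268.0]]]
27.5 8 [[[209.0, 259.0]], [[334.0, 259.0]]]
27.5 14 [[[211.0, 253.0]], [[332.0, 253.0]]]
42.5 -11 [[[163.0, 281.0]], [[380.0, 281.0]]]
42.5 -5 [[[167.0, 273.0]], [[376.0, 274.0]]]
42.5 0 [[[170.0, 268.0]], [[373.0, 268.0]]]
42.5 8 [[[175.0, 259.0]], [[368.0, 259.0]]]
42.5 14 [[[178.0, 253.0]], [[365.0, 253.0]]]
[[193.0, 115.0], [352.0, 116.0], [329.0, 409.0], [214.0, 409.0]]
```

The TCP was about 10 mm high and the pads closed just above the sheet, because the tips sit further back when open. Nothing was touched. Reopening, going lower and gripping again.

```bash
python3 -m pendant '0 0 0 0 85; 0 0 0 0 85; 0 -4.8 0 0 85; 0 0 0 0 85; 0 0 0 0 85' 30
python3 -m pendant '10 0 0 0 85; 9 0 0 0 85; 0 0 0 0 85; 0 0 0 0 85; 0 0 0 0 85'
python3 -m pendant '0 0 0 0 50; 0 0 0 0 50; 0 0 0 0 50; 0 0 0 0 50; 0 0 0 0 50'
python3 - <<'E'
from workcell import arm
from h import *
s=arm.sense();go(s,617.6,40.1,35,.2004+np.pi/2)
c=arm.calibration("wrist");im=arm.read_camera("wrist");cv2.imwrite("pics/w4.png",im[:,:,::-1])
E
```

```text
time: 4.3
position: [617.3, 40.1, 54.3]
tcp_rot: [-1.899, 1.571, 3.015]
contact_force: [0.1, 0.4, -0.2]
gripper_width: 0.994
time: 4.8
position: [617.7, 40.2, 35.3]
tcp_rot: [1.485, 1.571, 0.116]
contact_force: [-0.7, -0.2, -0.2]
gripper_width: 0.995
time: 5.3
position: [617.9, 40.2, 35.8]
tcp_rot: [1.335, 1.57, -0.034]
contact_force: [-1.4, -0.1, 4.9]
gripper_width: 0.712
pos [617.9  40.2  35.8] jaw -1.3691 F [-1.4 -0.1  4.9] w 60.8 t 5.3 j6 1.25
turn 0.0013 then shift x,y,z [ 0.8 -0.3  0. ]  axes y [0.98  0.199 0.001] z [ 0.199 -0.98   0.   ] x [ 0.001 -0.    -1.   ]
```

```bash
python3 -m pendant '-3 0 0 0 50; -5 0 0 0 50; -8 0 0 0 50; -14 0 0 0 50; 0 0 0 0 50'
python3 -m pendant '-30 0 0 0 50; -40 0 0 0 50; -40 0 0 0 50; -40 0 0 0 50; -30 0 0 0.0 50'
python3 - <<'E'
from workcell import arm
from h import *
s=arm.sense();go(s,500,215,250,0.02+np.pi/2);c=arm.calibration("scene");print(onz(c,247,318,60))
E
```

```text
time: 5.85
position: [619.3, 40.0, 68.0]
tcp_rot: [1.256, 1.566, -0.113]
contact_force: [0.0, -0.9, -0.0]
gripper_width: 0.713
time: 6.35
position: [618.1, 40.1, 248.7]
tcp_rot: [1.258, 1.567, -0.111]
contact_force: [0.3, -0.9, 0.0]
gripper_width: 0.717
pos [618.1  40.1 248.7] jaw -1.369 F [ 0.3 -0.9  0. ] w 61.2 t 6.35 j6 1.25
turn 0.1818 then shift x,y,z [  -1.8 -114.6 -177.2]  axes y [1.    0.02  0.003] z [ 0.02 -1.    0.  ] x [ 0.003 -0.    -1.   ]
[718.66444291 252.31820599  60.        ]
```

```bash
python3 -m pendant '0 0 0 0.0909 50; 0 0 0 0.0909 50; 0 -15 -22 0 50; 0 -22 -34 0 50; 0 -22 -34 0 50'
python3 -m pendant '0 -22 -34 0 50; 0 -20 -32 0 50; 0 -13 -21 0 50; 0 0 0 0 50; 0 0 0 0 50'
python3 - <<'E'
from workcell import arm
from h import *
import pickle
s=arm.sense();go(s,500,215,250,0.02+np.pi/2);c=arm.calibration("wrist");im=arm.read_camera("wrist");cv2.imwrite("pics/w5.png",im[:,:,::-1]);pickle.dump(c,open("w5.pkl","wb"))
print(proj(c,ptop([421,347,.02])).round(0).tolist(),"down",-R[2] if 0 else "")
E
```

```text
time: 6.85
position: [556.2, 129.4, 245.4]
tcp_rot: [2.073, 1.571, 0.52]
contact_force: [1.0, 0.3, -0.4]
gripper_width: 0.711
time: 7.35
position: [500.0, 215.1, 245.7]
tcp_rot: [1.212, 1.57, -0.337]
contact_force: [-0.6, -0.6, -1.5]
gripper_width: 0.716
pos [500.  215.1 245.7] jaw -1.5494 F [-0.6 -0.6 -1.5] w 61.2 t 7.35 j6 1.75
turn 0.0014 then shift x,y,z [-4.3 -0.   0.1]  axes y [1.    0.02  0.001] z [ 0.02 -1.    0.  ] x [ 0.001 -0.    -1.   ]
[[29.0, 140.0], [112.0, 138.0], [160.0, 274.0], [100.0, 273.0]] down
```

View pics/w5.png

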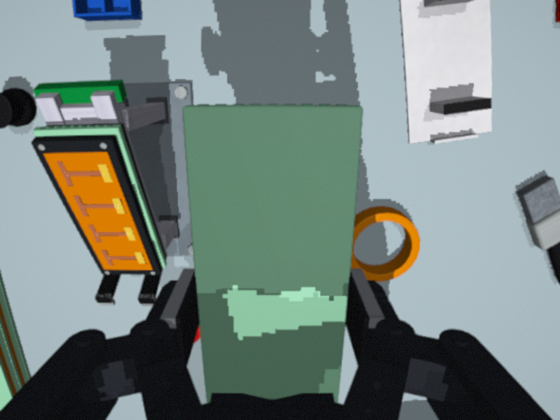

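Pile circuit corners: (34,139), (119,135), (158,272), (102,275). The held sheet's far edge runs (184,108) to (362,105), and the sheet looks level.

```bash
python3 - <<'E'
from workcell import arm
from h import *
import pickle
c=pickle.load(open("w5.pkl","rb"));s=arm.sense();e=arm.calibration("scene")
ob=(c,[(34,139),(119,135),(158.5,272),(102,275)],[0,1,2,3])
x,m,f=fit([ob],ptop,[421,347,.02]);print(x,m,f.round(1))
# amber corners? check free-height
mod=lambda p: ptop(p[:3])+[0,0,p[3]]
r=least_squares(lambda p:(proj(c,mod(p))-np.array(ob[1])).ravel(),[421,347,.02,0],x_scale=[10,10,.1,10]);print("free z",r.x,r.fun.round(1))
print("rails/pile corner in scene",proj(e,ptop(x)).round(1).tolist())
# held sheet: params tool-frame y0,z0(jaw),yaw,height a of top (tool x), using far corners + pitch 0
R=Ro.from_euler("xyz",s["tcp_rot"]).as_matrix();p0=s["position"]
def far(q): # y offset, z offset, a(top)
    return p0+np.array([[q[2],77+q[0],-31+q[1]],[q[2],77+q[0],31+q[1]]])@R.T
r=least_squares(lambda q:(proj(c,far(q))-np.array([(184,108),(362,105.5)])).ravel(),[0,0,0]);print("held y,z off, top a",r.x,r.fun)
E
```

```text
[4.22197498e+02 3.44833408e+02 7.12768433e-03] 3.4576649472878955 [ 0.3 -1.4 -1.5  2.2  3.5  1.2 -0.1 -3.4]
free z [4.22357516e+02 3.44899577e+02 2.46443590e-03 1.15073919e+00] [-0.1 -1.6 -1.5  2.4  3.   1.8 -0.8 -3. ]
rails/pile corner in scene [[337.5, 312.3], [322.6, 291.6], [364.7, 274.5], [379.4, 292.9]]
held y,z off, top a [-0.86520048 -0.35170565 -4.90574188] [-0.01448257 -1.46288991 -0.02155886  1.46475101]
```

```bash
cat >> h.py <<'E'
D=[422,345.5,.013]
def path(zl,L,th,xu,ac,phis=(25,25,20,15,10,5,0),c0=30,xg=0):
    """TCP waypoints (world) to tilt plate onto the layer at deck height zl about its uphill edge. ac: plate centre above TCP; xg: grip offset uphill of centre"""
    out=[]
    for i,f in enumerate(phis):
        f=np.radians(f);d=np.array([np.cos(f),-np.sin(f)]);n=np.array([np.sin(f),np.cos(f)])
        q=np.array([xu,zl])-(L/2-xg)*d+th/2*n
        w=deck(D,[[q[0],0,q[1]]])[0]-[0,0,ac-(c0 if i==0 else 0)]; out.append(w)
    return np.array(out)
E
python3 - <<'E'
from workcell import arm
from h import *
s=arm.sense();P=path(22,154,6,156,5.5);print(P.round(1));print(np.diff(P,axis=0).round(1))
go(s,*P[0],np.pi/2+.013)
E
```

```text
[[477.1 346.2 175.4]
 [477.1 346.2 145.4]
 [477.1 346.2 138.6]
 [477.7 346.2 132. ]
 [478.9 346.2 125.3]
 [480.7 346.3 118.9]
 [483.  346.3 112.5]]
[[  0.    0.  -30. ]
 [  0.    0.   -6.7]
 [  0.6   0.   -6.7]
 [  1.2   0.   -6.6]
 [  1.8   0.   -6.5]
 [  2.3   0.   -6.3]]
pos [500.5 214.5 245.6] jaw -1.5506 F [ 0.4 -0.2  0.2] w 60.9 t 7.4 j6 1.75
turn 0.0072 then shift x,y,z [  70.1  -21.7 -132. ]  axes y [1.    0.013 0.001] z [ 0.013 -1.     0.   ] x [ 0.001 -0.    -1.   ]
```

```bash
python3 -m pendant '0 -4 -20 0.0072 50; 0 -4 -30 0 50; 0 -5 -30 0 50; 0 -5 -30 0 50; 0 -4 -22 0 50'
python3 -m pendant '10 0 0 0 50; 20 0 0 0 50; 25 0 0 0 50; 10 0 0 0 50; 5 0 0 0 50' 20
python3 -m pendant '10 0 0 0 50; 10 0 0 0 50; 0 0 0 0 50; 0 0 0 0 50; 0 0 0 0 50'
python3 - <<'E'
from workcell import arm
from h import *
s=arm.sense();go(s,477.1,346.2,145.4,np.pi/2+.013)
im=arm.read_camera("side");cv2.imwrite("pics/s6.png",cv2.resize(im[190:340,180:380],(800,600),interpolation=cv2.INTER_CUBIC)[:,:,::-1])
E
```

```text
time: 7.9
position: [477.2, 347.0, 245.1]
tcp_rot: [2.119, 1.571, 0.559]
contact_force: [0.0, -0.6, -0.1]
gripper_width: 0.713
time: 8.4
position: [476.4, 345.0, 173.8]
tcp_rot: [-1.01, 1.568, -2.57]
contact_force: [0.3, 0.3, -0.1]
gripper_width: 0.714
time: 8.9
position: [476.6, 346.8, 155.9]
tcp_rot: [1.974, 1.57, 0.416]
contact_force: [-0.5, 0.5, -0.6]
gripper_width: 0.714
pos [476.6 346.8 155.9] jaw -1.558 F [-0.5  0.5 -0.6] w 61.0 t 8.9 j6 2.0
turn -0.0002 then shift x,y,z [10.5  0.5  0.6]  axes y [1.    0.013 0.001] z [ 0.013 -1.    -0.   ] x [ 0.001  0.    -1.   ]
```

View pics/s6.png

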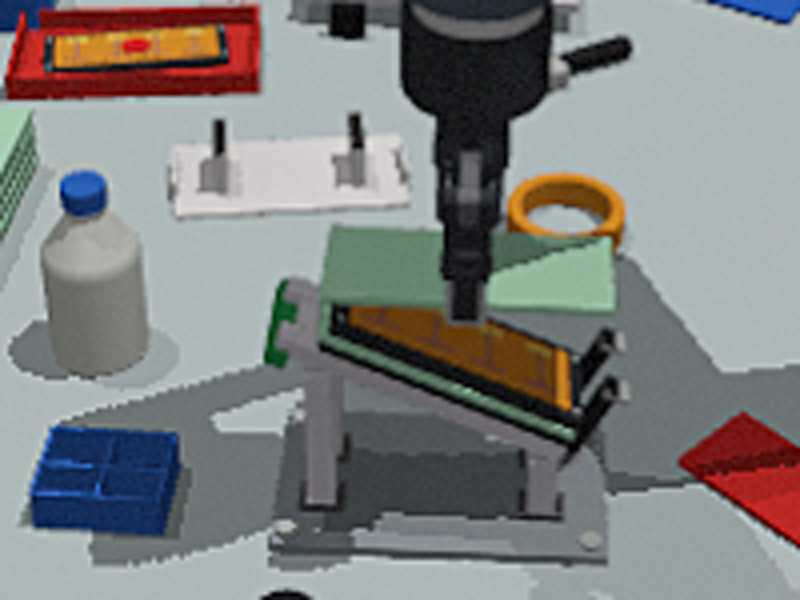

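The sheet is held level over the pile, its uphill edge about to meet the pile's high end, and the tips are a few mm below it. I lower gently and watch the force.

```bash
python3 -m pendant '2 0 0.3 0 50; 2 0 0.3 0 50; 2 0.2 0 0 50; 2 0.3 0 0 50; 0 0 0 0 50' 20
python3 -m pendant '1.5 0 0 0 50; 1.5 0 0 0 50; 1.5 0 0 0 50; 1.5 0 0 0 50; 0 0 0 0 50'
python3 -m pendant '1.5 0 0 0 50; 1.5 0 0 0 50; 1.5 0 0 0 50; 1.5 0 0 0 50; 0 0 0 0 50'
```

```text
time: 9.45
position: [476.6, 345.8, 146.9]
tcp_rot: [-1.121, 1.57, -2.679]
contact_force: [-0.7, 0.6, -1.1]
gripper_width: 0.711
time: 9.95
position: [476.8, 346.0, 141.5]
tcp_rot: [2.023, 1.57, 0.465]
contact_force: [-1.7, -1.1, 2.2]
gripper_width: 0.714
time: 10.45
position: [476.8, 346.0, 135.2]
tcp_rot: [2.611, 1.571, 1.053]
contact_force: [-1.6, -0.2, 3.5]
gripper_width: 0.714
```

```bash
python3 -m pendant '1.6 0.2 0 0 50; 1.6 0.3 0 0 50; 1.6 0.3 0 0 50; 1.6 0.3 0 0 50; 0 0 0 0 50'
python3 -m pendant '1.6 0.4 0 0 50; 1.6 0.4 0 0 50; 1.6 0.5 0 0 50; 1.6 0.5 0 0 50; 0 0 0 0 50'
python3 -m pendant '1.5 0.5 0 0 50; 1.5 0.5 0 0 50; 1.5 0.5 0 0 50; 1 0.3 0 0 50; 0 0 0 0 50'
```

```text
time: 10.95
position: [477.7, 345.9, 128.5]
tcp_rot: [-1.241, 1.57, -2.799]
contact_force: [-2.7, -0.2, 2.8]
gripper_width: 0.717
time: 11.45
position: [479.6, 346.0, 122.2]
tcp_rot: [-1.358, 1.57, -2.916]
contact_force: [-2.8, -0.0, 2.7]
gripper_width: 0.715
time: 11.95
position: [481.5, 346.2, 116.9]
tcp_rot: [2.689, 1.57, 1.131]
contact_force: [-2.9, 1.6, 2.9]
gripper_width: 0.712
```

```bash
python3 -m pendant '0.8 0.3 0 0 50; 0.8 0.3 0 0 50; 0.4 0.1 0 0 50; 0 0 0 0 50; 0 0 0 0 50'
python3 -m pendant '0.7 0.2 0 0 50; 0.7 0.2 0 0 50; 0 0 0 0 50; 0 0 0 0 50; 0 0 0 0 50'
python3 - <<'E'
from workcell import arm
from h import *
s=arm.sense();go(s,483,346.2,112.5,np.pi/2+.013)
im=arm.read_camera("side");cv2.imwrite("pics/s7.png",cv2.resize(im[225:315,230:350],(800,600),interpolation=cv2.INTER_CUBIC)[:,:,::-1])
E
```

```text
time: 12.45
position: [482.2, 346.0, 115.0]
tcp_rot: [1.978, 1.571, 0.42]
contact_force: [-2.9, 1.7, 3.1]
gripper_width: 0.713
time: 12.95
position: [482.7, 346.0, 113.6]
tcp_rot: [1.852, 1.571, 0.293]
contact_force: [-3.7, 1.3, 5.2]
gripper_width: 0.716
pos [482.7 346.  113.6] jaw -1.5581 F [-3.7  1.3  5.2] w 61.2 t 12.95 j6 1.99
turn -0.0003 then shift x,y,z [ 1.1  0.3 -0.2]  axes y [1.    0.013 0.   ] z [ 0.013 -1.    -0.   ] x [ 0.  0. -1.]
```

View pics/s7.png

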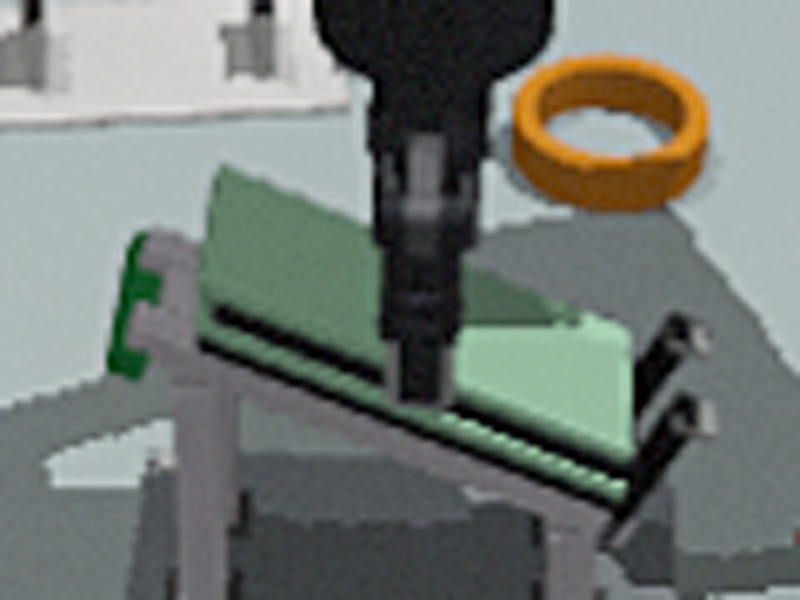

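The sheet is nearly flat, its low end a little short of the stops. I nudge it down the slope against the stops.

```bash
python3 -m pendant '0.4 -0.5 0 0 50; 0.4 -0.6 0 0 50; 0.3 -0.6 0 0 50; 0 0 0 0 50; 0 0 0 0 50'
python3 -m pendant '0.3 -0.6 0 0 50; 0.3 -0.6 0 0 50; 0 0 0 0 50; 0 0 0 0 50; 0 0 0 0 50'
```

```text
time: 13.5
position: [482.3, 346.0, 113.2]
tcp_rot: [1.712, 1.568, 0.154]
contact_force: [-0.4, 1.0, 5.3]
gripper_width: 0.715
time: 14.0
position: [481.3, 345.9, 112.7]
tcp_rot: [1.709, 1.567, 0.15]
contact_force: [-0.2, 1.0, 5.7]
gripper_width: 0.716
```

```bash
python3 -m pendant '0.3 -0.7 0 0 50; 0.3 -0.7 0 0 50; 0.3 -0.7 0 0 50; 0 0 0 0 50; 0 0 0 0 50'
python3 -m pendant '0.2 -0.6 0 0 50; 0.2 -0.6 0 0 50; 0 0 0 0 50; 0 0 0 0 50; 0 0 0 0 50'
```

```text
time: 14.5
position: [479.0, 345.8, 111.7]
tcp_rot: [1.673, 1.568, 0.114]
contact_force: [0.1, 0.8, 4.7]
gripper_width: 0.715
time: 15.0
position: [477.2, 345.8, 111.0]
tcp_rot: [1.59, 1.569, 0.031]
contact_force: [1.7, -0.6, 5.1]
gripper_width: 0.714
```

```bash
python3 -m pendant '0.2 -0.5 0 0 50; 0.2 -0.5 0 0 50; 0 0 0 0 50; 0 0 0 0 50; 0 0 0 0 50'
python3 -m pendant '0.2 -0.5 0 0 50; 0.2 -0.5 0 0 50; 0 0 0 0 50; 0 0 0 0 50; 0 0 0 0 50'
```

```text
time: 15.5
position: [477.2, 345.8, 111.0]
tcp_rot: [1.656, 1.567, 0.098]
contact_force: [3.4, -0.7, 5.8]
gripper_width: 0.713
time: 16.0
position: [477.1, 345.9, 110.9]
tcp_rot: [1.674, 1.565, 0.116]
contact_force: [4.4, -0.7, 6.4]
gripper_width: 0.72
```

Fx rises while the TCP stays put, so the sheet is against the stops. Releasing.

```bash
python3 -m pendant '-0.3 0.6 0 0 50; -0.3 0.6 0 0 62; 0 0 0 0 64; 0 0 0 0 68; 0 0 0 0 74'
python3 -m pendant '0 0 0 0 85; 0 0 0 0 85; -10 0 0 0 85; -30 0 0 0 85; -40 0 0 0 85'
python3 -m pendant '-45 0 0 0 85; -40 0 0 0 85; 0 0 0 0 85; 0 0 0 0 85; 0 0 0 0 85'
python3 - <<'E'
from workcell import arm
from h import *
import pickle
s=arm.sense();go(s,527,-267,250,np.pi/2)
c=arm.calibration("wrist");im=arm.read_camera("wrist");pickle.dump(c,open("w8.pkl","wb"));cv2.imwrite("pics/w8.png",im[:,:,::-1])
hsv=cv2.cvtColor(im,cv2.COLOR_RGB2HSV);m=cv2.inRange(hsv,(50,40,90),(80,150,255))
n,l,st,ce=cv2.connectedComponentsWithStats(m);print([(st[i].tolist()) for i in range(1,n) if st[i,4]>800])
for D in([422,345.5,.013],[418,345.5,.013]): print(proj(c,deck(D,rect(154,62)+[77,0,28])).round(0).tolist())
E
```

```text
time: 16.5
position: [474.5, 345.7, 109.6]
tcp_rot: [-1.191, 1.568, -2.749]
contact_force: [0.0, -0.2, 1.5]
gripper_width: 0.868
time: 17.0
position: [474.3, 345.3, 190.0]
tcp_rot: [-1.142, 1.566, -2.7]
contact_force: [0.6, -0.5, -0.1]
gripper_width: 0.995
time: 17.5
position: [474.8, 345.6, 274.5]
tcp_rot: [-1.151, 1.569, -2.709]
contact_force: [-0.7, 0.5, -0.4]
gripper_width: 0.999
pos [474.8 345.6 274.5] jaw -1.5581 F [-0.7  0.5 -0.4] w 85.3 t 17.5 j6 2.0
turn 0.0127 then shift x,y,z [ 24.9  52.2 612.6]  axes y [ 1.    -0.    -0.002] z [ 0.    -1.     0.001] x [-0.002 -0.001 -1.   ]
[[0, 0, 112, 162, 4882], [225, 87, 92, 159, 12162], [0, 227, 110, 150, 12090]]
[[225.0, 96.0], [316.0, 96.0], [303.0, 243.0], [239.0, 243.0]]
[[225.0, 102.0], [316.0, 102.0], [303.0, 247.0], [239.0, 247.0]]
```

View pics/w8.png

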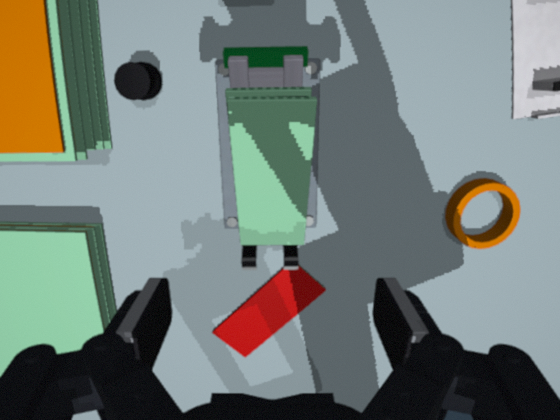

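The separator lies square on the pile, corners (227,97), (316,96), (304,244), (238,244), with its low edge at the stops (249,250)/(291,250). It has been released. Next is the circuit.

```bash
python3 -m pendant '0 1 18 0.0127 85; 0 3 36 0 85; 1 4 45 0 85; 1 4 45 0 85; 1 4 45 0 85'
python3 -m pendant '1 4 45 0 85; 1 4 45 0 85; 1 4 45 0 85; 1 4 45 0 85; 1 4 45 0 85'
python3 -m pendant '1 4 45 0 85; 1 4 45 0 85; 1 4 45 0 85; 1 4 45 0 85; 0 3 18 0 85'
python3 -m pendant '0 0 0 0 85; 0 0 0 0 85; 0 0 0 0 85; 0 0 0 0 85; 0 0 0 0 85'
cat > m.py <<'E'
from workcell import arm
from h import *
s=arm.sense();c=arm.calibration("wrist");im=arm.read_camera("wrist");cv2.imwrite("pics/p%d.png"%(s["time"]*100),im[:,:,::-1])
hsv=cv2.cvtColor(im,cv2.COLOR_RGB2HSV);m=cv2.inRange(hsv,(8,190,80),(22,255,255))
m=cv2.morphologyEx(m,cv2.MORPH_CLOSE,np.ones((15,15)))
n,l,st,ce=cv2.connectedComponentsWithStats(m)
for i in range(1,n):
    if st[i,4]<1500: continue
    q=cv2.boxPoints(cv2.minAreaRect(np.argwhere(l==i)[:,::-1].astype(np.float32)))
    W=np.array([onz(c,*p,78)[:2] for p in q]);e=np.linalg.norm(np.diff(np.vstack([W,W[:1]]),axis=0),axis=1)
    k=e[:2].argmax();d=W[k+1]-W[k]
    print(st[i].tolist(),"centre",W.mean(0).round(1),"sides",e.round(1),"yaw",round((np.arctan2(d[1],d[0])+np.pi/2)%np.pi-np.pi/2,4))
    go(s,*W.mean(0),78,np.pi/2+(np.arctan2(d[1],d[0])))
E
python3 m.py
```

```text
time: 18.05
position: [490.9, 154.5, 271.2]
tcp_rot: [-1.244, 1.568, -2.815]
contact_force: [0.4, -1.4, 0.6]
gripper_width: 0.995
time: 18.55
position: [510.6, -70.5, 266.4]
tcp_rot: [-1.773, 1.569, 2.939]
contact_force: [0.8, -0.0, -0.3]
gripper_width: 0.996
time: 19.05
position: [529.2, -270.5, 261.6]
tcp_rot: [-1.601, 1.568, 3.107]
contact_force: [0.5, 1.0, 0.4]
gripper_width: 1.0
time: 19.55
position: [530.9, -264.7, 263.8]
tcp_rot: [1.313, 1.57, -0.256]
contact_force: [-0.7, 0.1, -0.8]
gripper_width: 0.996
[252, 110, 54, 141, 7158] centre [ 526.  -271.2] sides [ 45.5 132.6  51.6 132.5] yaw 0.0316
pos [ 530.9 -264.7  263.8] jaw -1.569 F [-0.7  0.1 -0.8] w 85.1 t 19.55 j6 0.92
turn -0.0298 then shift x,y,z [185.8  -5.2   6.2]  axes y [1.    0.032 0.   ] z [ 0.032 -1.     0.   ] x [ 0. -0. -1.]
```

```bash
python3 -m pendant '0 -5 6 0 85; 25 0 0 0 85; 40 0 0 0 85; 30 0 0 0 85; 10 0 0 0 85'
python3 -m pendant '0 0 0 0 85; 0 0 0 0 85; 0 0 0 0 85; 0 0 0 0 85; 0 0 0 0 85'
python3 - <<'E'
src=open("m.py").read()
src=src.replace('''q=cv2.boxPoints(cv2.minAreaRect(np.argwhere(l==i)[:,::-1].astype(np.float32)))''','''h=cv2.convexHull(np.argwhere(l==i)[:,::-1].astype(np.int32)); q=cv2.approxPolyN(h,4)[0].astype(float);print(q.tolist())''')
open("m.py","w").write(src)
E
python3 m.py
```

```text
time: 20.1
position: [523.7, -271.0, 155.0]
tcp_rot: [-2.205, 1.565, 2.507]
contact_force: [-0.0, -0.3, 0.0]
gripper_width: 0.995
time: 20.6
position: [526.2, -272.4, 159.5]
tcp_rot: [0.896, 1.569, -0.675]
contact_force: [-0.1, 0.6, 0.4]
gripper_width: 0.995
[[305.0, 309.0], [239.0, 310.0], [228.0, 116.0], [308.0, 115.0]]
[229, 115, 79, 196, 14201] centre [ 525.9 -271.5] sides [ 46.4 132.7  46.6 132.5] yaw 0.0196
pos [ 526.2 -272.4  159.5] jaw -1.5707 F [-0.1  0.6  0.4] w 84.9 t 20.6 j6 0.9
turn -0.0194 then shift x,y,z [81.5 -0.5 -1. ]  axes y [1.    0.02  0.002] z [ 0.02  -1.     0.001] x [ 0.002 -0.001 -1.   ]
```

```bash
python3 -m pendant '20 -0.5 -1 -0.0194 85; 30 0 0 0 85; 25 0 0 0 85; 10.5 0 0 0 85; 0 0 0 0 85' 40
python3 -m pendant '0 0 0 0 85; 0 0 0 0 85; 0 0 0 0 85; 0 0 0 0 70; 0 0 0 0 70'
python3 - <<'E'
from workcell import arm
from h import *
go(arm.sense(),525.9,-271.5,74,np.pi/2+.0196)
E
```

```text
time: 21.15
position: [524.5, -270.4, 71.6]
tcp_rot: [-2.246, 1.568, 2.486]
contact_force: [-0.0, -0.1, 0.6]
gripper_width: 0.993
time: 21.65
position: [525.5, -271.2, 73.5]
tcp_rot: [0.877, 1.57, -0.674]
contact_force: [-0.2, 0.3, -0.3]
gripper_width: 0.816
pos [ 525.5 -271.2   73.5] jaw -1.5513 F [-0.2  0.3 -0.3] w 69.7 t 21.65 j6 0.89
turn -0.0002 then shift x,y,z [-0.5  0.4  0.3]  axes y [1.    0.02  0.001] z [ 0.02  -1.     0.001] x [ 0.001 -0.001 -1.   ]
```

```bash
python3 -m pendant '0 0 0 0 62; 0 0 0 0 50; 0 0 0 0 50; 0 0 0 0 50; 0 0 0 0 50' 40
python3 -m pendant '-2 0 0 0 50; -4 0 0 0 50; -6 0 0 0 50; -8 0 0 0 50; 0 0 0 0 50'
python3 m.py
```

```text
time: 22.15
position: [525.4, -271.1, 73.4]
tcp_rot: [0.898, 1.57, -0.653]
contact_force: [-0.7, 1.1, 5.7]
gripper_width: 0.661
time: 22.65
position: [526.1, -271.7, 94.4]
tcp_rot: [0.893, 1.568, -0.658]
contact_force: [1.2, -0.2, -2.2]
gripper_width: 0.666
[[322.0, 393.0], [224.0, 406.0], [205.0, 135.0], [337.0, 135.0]]
[208, 135, 129, 265, 29334] centre [ 517.4 -271.9] sides [ 55.3 149.7  54.6 140. ] yaw 0.0256
pos [ 526.1 -271.7   94.4] jaw -1.5514 F [ 1.2 -0.2 -2.2] w 56.9 t 22.65 j6 0.89
turn -0.0062 then shift x,y,z [16.4 -8.7  0. ]  axes y [1.    0.026 0.002] z [ 0.026 -1.     0.002] x [ 0.002 -0.002 -1.   ]
```

```bash
python3 -m pendant '-20 0 0 0 50; -40 0 0 0 50; -45 0 0 0 50; -45 0 0 0 50; -25 0 0 0 50'
python3 - <<'E'
from workcell import arm
import h
from h import *
c=arm.calibration("wrist");s=arm.sense();im=arm.read_camera("wrist")
hsv=cv2.cvtColor(im,cv2.COLOR_RGB2HSV);m=cv2.inRange(hsv,(8,190,80),(22,255,255));m=cv2.morphologyEx(m,cv2.MORPH_CLOSE,np.ones((15,15)))
n,l,st,ce=cv2.connectedComponentsWithStats(m);k=1+st[1:,4].argmax()
q=cv2.approxPolyN(cv2.convexHull(np.argwhere(l==k)[:,::-1].astype(np.int32)),4)[0].astype(float);q=q[q[:,1].argsort()][:2];q=q[q[:,0].argsort()];print(q.tolist())
R=Ro.from_euler("xyz",s["tcp_rot"]).as_matrix();p0=s["position"]
far=lambda r:p0+np.array([[r[2],66.3+r[0],-23.3+r[1]],[r[2],66.3+r[0],23.3+r[1]]])@R.T
r=least_squares(lambda t:(proj(c,far(t))-q).ravel(),[0,0,0]);print("held y,z off, top a",r.x,r.fun)
h.D=[421,345.3,.013]
P=path(28,150,8,152.5,0.5);print(P.round(1));go(s,P[0][0],P[0][1],235,np.pi/2+.013)
E
```

```text
time: 23.2
position: [526.2, -271.7, 272.2]
tcp_rot: [0.887, 1.565, -0.664]
contact_force: [1.4, 0.3, -1.2]
gripper_width: 0.661
[[206.0, 135.0], [338.0, 135.0]]
held y,z off, top a [ 4.87919217e-01 -3.72026791e-04 -5.55717307e+00] [-0.00031275 -0.05658158 -0.00041052  0.05661991]
[[472.4 346.  185.3]
 [472.4 346.  155.3]
 [472.3 346.  148.8]
 [472.8 346.  142.2]
 [473.9 346.  135.8]
 [475.5 346.  129.4]
 [477.7 346.  123.3]]
pos [ 526.2 -271.7  272.2] jaw -1.5513 F [ 1.4  0.3 -1.2] w 56.4 t 23.2 j6 0.89
turn 0.0065 then shift x,y,z [  34.9  -45.9 -618.4]  axes y [1.    0.013 0.004] z [ 0.013 -1.     0.004] x [ 0.004 -0.003 -1.   ]
```

```bash
python3 -m pendant '0 -1 -18 0.0065 50; 0 -3 -36 0 50; 0 -3 -44 0 50; 0 -3 -44 0 50; 0 -3 -44 0 50'
python3 -m pendant '0 -3 -44 0 50; 0 -4 -44 0 50; 0 -4 -44 0 50; 0 -4 -44 0 50; 0 -3 -44 0 50'
python3 -m pendant '0 -3 -44 0 50; 0 -3 -44 0 50; 0 -3 -44 0 50; 0 -3 -44 0 50; 0 -3 -36 0 50'
python3 -m pendant '0 0 0 0 50; 20 0 0 0 50; 20 0 0 0 50; 0 0 0 0 50; 0 0 0 0 50'
python3 - <<'E'
from workcell import arm
from h import *
go(arm.sense(),472.4,346,185,np.pi/2+.013)
E
```

```text
time: 23.75
position: [508.1, -82.5, 265.9]
tcp_rot: [-2.092, 1.567, 2.632]
contact_force: [0.7, 0.4, -2.5]
gripper_width: 0.66
time: 24.25
position: [486.7, 136.8, 266.1]
tcp_rot: [-1.622, 1.568, 3.103]
contact_force: [1.1, -0.1, -2.6]
gripper_width: 0.66
time: 24.75
position: [468.8, 348.7, 265.8]
tcp_rot: [-1.338, 1.567, -2.894]
contact_force: [1.4, 0.6, -1.1]
gripper_width: 0.662
time: 25.25
position: [470.3, 345.8, 227.0]
tcp_rot: [-1.15, 1.568, -2.708]
contact_force: [0.5, -0.5, -1.3]
gripper_width: 0.663
pos [470.3 345.8 227. ] jaw -1.5582 F [ 0.5 -0.5 -1.3] w 56.6 t 25.25 j6 2.0
turn -0.0004 then shift x,y,z [42.   2.2 -0.2]  axes y [ 1.     0.013 -0.003] z [ 0.013 -1.     0.001] x [-0.003 -0.001 -1.   ]
```

```bash
python3 -m pendant '20 2.2 0 0 50; 25 0 0 0 50; 15 0 0 0 50; 4 0 0 0 50; 0 0 0 0 50' 25
python3 -m pendant '1.5 0 0 0 50; 1.5 0 0 0 50; 1.5 0 0 0 50; 1.5 0 0 0 50; 0 0 0 0 50'
python3 -m pendant '1.5 0 0 0 50; 1.5 0 0 0 50; 1.5 0 0 0 50; 1.5 0 0 0 50; 0 0 0 0 50'
```

```text
time: 25.75
position: [473.6, 346.2, 164.4]
tcp_rot: [1.982, 1.571, 0.424]
contact_force: [0.2, -1.1, -1.1]
gripper_width: 0.666
time: 26.25
position: [473.3, 346.3, 157.9]
tcp_rot: [-1.382, 1.571, -2.94]
contact_force: [0.9, -0.2, -1.9]
gripper_width: 0.666
time: 26.75
position: [473.5, 346.4, 152.2]
tcp_rot: [1.944, 1.57, 0.386]
contact_force: [-1.2, 1.0, 2.9]
gripper_width: 0.667
```

```bash
python3 -m pendant '1.5 0 0 0 50; 1.5 0 0 0 50; 1.5 0 0 0 50; 1.5 0.1 0 0 50; 0 0 0 0 50'
python3 -m pendant '1.5 0.1 0 0 50; 1.5 0.1 0 0 50; 1.5 0.2 0 0 50; 1.5 0.2 0 0 50; 0 0 0 0 50'
python3 -m pendant '1.5 0.2 0 0 50; 1.5 0.2 0 0 50; 1.5 0.3 0 0 50; 1.5 0.3 0 0 50; 0 0 0 0 50'
```

```text
time: 27.25
position: [473.4, 346.4, 145.6]
tcp_rot: [-1.947, 1.57, 2.778]
contact_force: [-2.8, -0.8, 2.6]
gripper_width: 0.662
time: 27.75
position: [473.8, 346.3, 139.5]
tcp_rot: [-1.451, 1.57, -3.009]
contact_force: [-2.9, 0.1, 4.1]
gripper_width: 0.665
time: 28.25
position: [474.8, 346.3, 133.5]
tcp_rot: [-1.4, 1.57, -2.958]
contact_force: [-3.5, 0.1, 2.5]
gripper_width: 0.668
```

```bash
python3 -m pendant '1.3 0.3 0 0 50; 1.3 0.3 0 0 50; 1.2 0.3 0 0 50; 0 0 0 0 50; 0 0 0 0 50'
python3 -m pendant '1 0.3 0 0 50; 1 0.3 0 0 50; 0.6 0.2 0 0 50; 0 0 0 0 50; 0 0 0 0 50'
python3 -m pendant '0.7 0.2 0 0 50; 0.7 0.2 0 0 50; 0 0 0 0 50; 0 0 0 0 50; 0 0 0 0 50'
```

```text
time: 28.75
position: [475.8, 346.3, 130.0]
tcp_rot: [-1.192, 1.57, -2.75]
contact_force: [-4.1, 0.1, 2.1]
gripper_width: 0.665
time: 29.25
position: [476.7, 346.3, 127.5]
tcp_rot: [-1.071, 1.571, -2.629]
contact_force: [-4.5, 1.1, 1.7]
gripper_width: 0.666
time: 29.75
position: [477.0, 346.4, 126.8]
tcp_rot: [2.354, 1.571, 0.797]
contact_force: [-5.8, -1.0, 6.1]
gripper_width: 0.664
```

```bash
python3 - <<'E'
from workcell import arm
import cv2
im=arm.read_camera("side");cv2.imwrite("pics/s9.png",cv2.resize(im[225:315,230:350],(800,600),interpolation=cv2.INTER_CUBIC)[:,:,::-1])
E
```

```text
(no output)
```

View pics/s9.png

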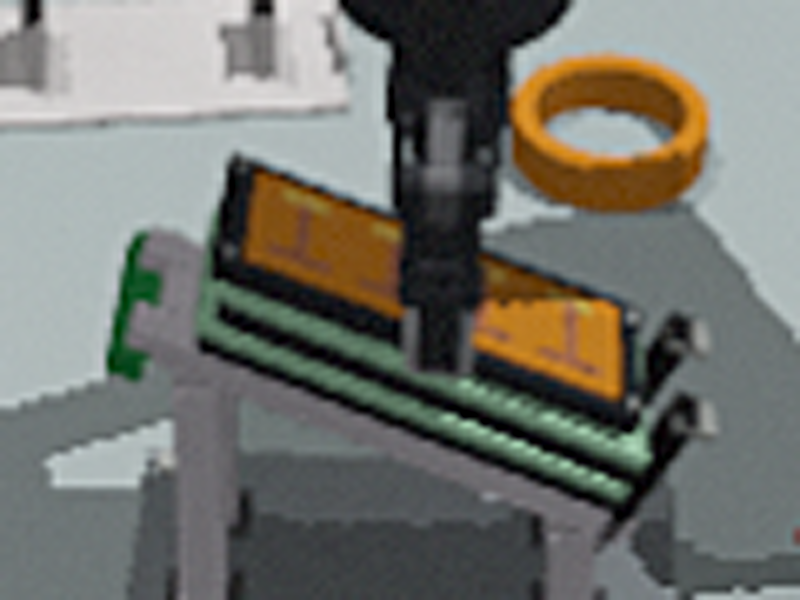

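The circuit is almost flat. Its uphill end rests on the separator, the low end at (640,425) is slightly high and a few mm short of the stops, and the tips are just at the separator. Slide down the slope to the stops.

```bash
python3 -m pendant '0.3 -0.7 0 0 50; 0.3 -0.7 0 0 50; 0.3 -0.7 0 0 50; 0 0 0 0 50; 0 0 0 0 50'
python3 -m pendant '0.3 -0.7 0 0 50; 0.3 -0.7 0 0 50; 0.3 -0.7 0 0 50; 0 0 0 0 50; 0 0 0 0 50'
```

```text
time: 30.3
position: [477.0, 346.5, 126.8]
tcp_rot: [1.764, 1.566, 0.206]
contact_force: [-2.0, -2.0, 7.5]
gripper_width: 0.665
time: 30.8
position: [476.3, 346.6, 126.4]
tcp_rot: [1.789, 1.563, 0.23]
contact_force: [0.9, -1.5, 8.6]
gripper_width: 0.666
```

```bash
python3 -m pendant '0.2 -0.7 0 0 50; 0.2 -0.7 0 0 50; 0.2 -0.7 0 0 50; 0 0 0 0 50; 0 0 0 0 50'
python3 -m pendant '0.2 -0.6 0 0 50; 0.2 -0.6 0 0 50; 0 0 0 0 50; 0 0 0 0 50; 0 0 0 0 50'
```

```text
time: 31.3
position: [473.8, 346.8, 125.4]
tcp_rot: [1.843, 1.564, 0.285]
contact_force: [0.3, -0.0, 5.7]
gripper_width: 0.662
time: 31.8
position: [472.4, 346.8, 124.8]
tcp_rot: [1.851, 1.565, 0.293]
contact_force: [0.4, 0.1, 5.5]
gripper_width: 0.665
```

```bash
python3 -m pendant '0.2 -0.5 0 0 50; 0.2 -0.5 0 0 50; 0 0 0 0 50; 0 0 0 0 50; 0 0 0 0 50'
python3 -m pendant '0.2 -0.5 0 0 50; 0.2 -0.5 0 0 50; 0 0 0 0 50; 0 0 0 0 50; 0 0 0 0 50'
```

```text
time: 32.3
position: [470.6, 346.6, 124.0]
tcp_rot: [1.874, 1.567, 0.316]
contact_force: [0.9, 0.6, 5.7]
gripper_width: 0.665
time: 32.8
position: [469.6, 346.6, 123.5]
tcp_rot: [1.857, 1.567, 0.299]
contact_force: [1.2, 0.2, 5.4]
gripper_width: 0.663
```

```bash
python3 - <<'E'
from workcell import arm
import cv2,numpy as np
new=arm.read_camera("side");cv2.imwrite("pics/s10.png",new[:,:,::-1])
a=cv2.imread("pics/s9.png");b=cv2.resize(new[225:315,230:350],(800,600),interpolation=cv2.INTER_CUBIC)[:,:,::-1]
for im in(a,np.ascontiguousarray(b)):
    h=cv2.cvtColor(im,cv2.COLOR_BGR2HSV);m=cv2.inRange(h,(8,190,80),(22,255,255));m[:215,500:]=0
    ys,xs=np.nonzero(m);L=xs<390;Rr=xs>480
    print("left part xmin,cent",xs[L].min(),xs[L].mean().round(1),ys[L].mean().round(1),"right xmax",xs[Rr].max(),xs[Rr].mean().round(1),ys[Rr].mean().round(1), "rows at x560-600",[ (ys[(xs>i)&(xs<i+8)].min(),ys[(xs>i)&(xs<i+8)].max()) for i in(280,300,560,590)])
    g=im[:, :];d=(h[:,:,2]<60).astype(np.uint8)
    # profile down at x=610: value & hue
    print([int(v) for v in h[380:500:6,600,0]],[int(v) for v in h[380:500:6,600,2]])
E
```

```text
left part xmin,cent 244 319.3 240.9 right xmax 622 553.9 331.1 rows at x560-600 [(np.int64(179), np.int64(274)), (np.int64(187), np.int64(282)), (np.int64(289), np.int64(381)), (np.int64(298), np.int64(390))]
[17, 18, 15, 3, 104, 101, 150, 90, 68, 67, 67, 67, 67, 63, 150, 81, 67, 69, 67, 69] [195, 193, 141, 63, 39, 23, 11, 24, 66, 161, 172, 137, 102, 43, 9, 31, 197, 154, 114, 56]
left part xmin,cent 268 332.0 247.2 right xmax 644 574.7 340.5 rows at x560-600 [(np.int64(181), np.int64(276)), (np.int64(188), np.int64(283)), (np.int64(290), np.int64(381)), (np.int64(303), np.int64(391))]
[16, 18, 16, 10, 103, 95, 40, 0, 66, 67, 69, 68, 68, 75, 144, 78, 69, 68, 67, 66] [187, 202, 161, 74, 41, 24, 7, 20, 83, 107, 119, 134, 109, 44, 9, 36, 195, 155, 115, 54]
```

```bash
cat > cmp.py <<'E'
from workcell import arm
from h import *
import sys
e=arm.calibration("side")
def meas(im):
    b=np.ascontiguousarray(cv2.resize(im[225:315,230:350],(800,600),interpolation=cv2.INTER_CUBIC))
    h=cv2.cvtColor(b,cv2.COLOR_BGR2HSV);m=cv2.inRange(h,(8,190,80),(22,255,255));m[:215,500:]=0
    n,l,st,ce=cv2.connectedComponentsWithStats(m);ys,xs=np.nonzero(m)
    f=lambda x0,x1:np.polyfit(*zip(*[(x,ys[xs==x].max()) for x in range(x0,x1,2)]),1)
    lo=np.polyfit(*zip(*([(x,ys[xs==x].max()) for x in range(285,375,3)]+[(x,ys[xs==x].max()) for x in range(500,600,3)])),1)
    return dict(xmin=xs.min()/6.667+230,xmax=xs.max()/6.667+230,slope=lo[0],y450=np.polyval(lo,450)/6.667+225)
a=meas(cv2.imread("pics/side0.png"));b=meas(cv2.imread(sys.argv[1]))
print("pile0",a);print("panel",b)
for D in([420,345.5,.013],):
    def ex(dx,z,tilt=0):
        q=rect(132.5,46.5); t=np.radians(tilt); q=np.c_[q[:,0]*np.cos(t),q[:,1],-q[:,0]*np.sin(t)]
        p=proj(e,deck(D,q+[75+dx,0,z])); k=p[[0,3]]; sl=(k[1,1]-k[0,1])/(k[1,0]-k[0,0]); x=230+450/6.667
        return p[:,0].min(),p[:,0].max(),sl,k[0,1]+sl*(x-k[0,0])
    r0=np.array(ex(0,22))
    for nm,ar in(("final gap0",(0,36)),("gap5",(5,36)),("z+2",(0,38)),("tilt2 z+2.6",(0,38.6,2))): print(nm,"expected diff",(np.array(ex(*ar))-r0).round(3))
print("measured diff",[round(b[k]-a[k],3) for k in a])
E
python3 cmp.py pics/s10.png
```

```text
pile0 {'xmin': np.float64(267.34813259337034), 'xmax': np.float64(322.54537273136344), 'slope': np.float64(0.39878322195038474), 'y450': np.float64(282.58652974574164)}
panel {'xmin': np.float64(270.19799010049496), 'xmax': np.float64(326.59517024148795), 'slope': np.float64(0.3786647405322606), 'y450': np.float64(275.5549960674297)}
final gap0 expected diff [ 2.742e+00  3.087e+00  3.000e-03 -5.569e+00]
gap5 expected diff [ 5.880e-01  1.055e+00  3.000e-03 -5.568e+00]
z+2 expected diff [ 3.138e+00  3.532e+00  3.000e-03 -6.373e+00]
tilt2 z+2.6 expected diff [ 2.816  4.165 -0.03  -6.623]
measured diff [np.float64(2.85), np.float64(4.05), np.float64(-0.02), np.float64(-7.032)]
```

The side view fits a gap of about 0 to the stops, with the plate about 1.5° and 2–3 mm high at its middle because the tips rest on the separator. I let it settle by opening gradually.

```bash
python3 -m pendant '0 0 0 0 56.6; 0 0 0 0 56.8; 0 0 0 0 57; 0 0 0 0 57.2; 0 0 0 0 57.4' 20
python3 -m pendant '0 0 0 0 57.7; 0 0 0 0 58; 0 0 0 0 58.5; 0 0 0 0 59; 0 0 0 0 60'
python3 -m pendant '0 0 0 0 64; 0 0 0 0 70; 0 0 0 0 78; 0 0 0 0 85; 0 0 0 0 85'
python3 -m pendant '-10 0 0 0 85; -30 0 0 0 85; -45 0 0 0 85; -45 0 0 0 85; -20 0 0 0 85'
python3 -m pendant '0 0 0 0 85; 0 0 0 0 85; 0 0 0 0 85; 0 0 0 0 85; 0 0 0 0 85'
python3 - <<'E'
from workcell import arm
import cv2
cv2.imwrite("pics/s11.png",arm.read_camera("side")[:,:,::-1])
E
sed -i 's/range(500,600,3)/range(420,600,3)/' cmp.py; python3 cmp.py pics/s11.png; python3 m.py
```

```text
time: 33.35
position: [469.3, 346.6, 123.2]
tcp_rot: [1.877, 1.567, 0.319]
contact_force: [5.7, 1.3, 5.3]
gripper_width: 0.672
time: 33.85
position: [466.5, 345.8, 121.6]
tcp_rot: [-1.16, 1.568, -2.718]
contact_force: [-0.8, 0.1, -0.2]
gripper_width: 0.702
time: 34.35
position: [467.7, 346.3, 122.5]
tcp_rot: [1.33, 1.571, -0.228]
contact_force: [0.3, -1.2, -0.8]
gripper_width: 0.998
time: 34.85
position: [469.2, 347.0, 278.4]
tcp_rot: [2.008, 1.563, 0.451]
contact_force: [0.2, 0.7, -0.1]
gripper_width: 0.994
time: 35.35
position: [467.2, 346.0, 271.2]
tcp_rot: [-1.13, 1.568, -2.688]
contact_force: [-0.3, 0.9, -0.4]
gripper_width: 0.993
pile0 {'xmin': np.float64(267.34813259337034), 'xmax': np.float64(322.54537273136344), 'slope': np.float64(0.3990676748787164), 'y450': np.float64(282.59357721465364)}
panel {'xmin': np.float64(270.34798260086995), 'xmax': np.float64(325.54522273886306), 'slope': np.float64(0.4045983864993542), 'y450': np.float64(276.3568001302892)}
final gap0 expected diff [ 2.742e+00  3.087e+00  3.000e-03 -5.569e+00]
gap5 expected diff [ 5.880e-01  1.055e+00  3.000e-
[... 595 characters left out ...]
.0, 240.0], [237.0, 112.0], [306.0, 112.0]]
[238, 112, 68, 129, 7705] centre [464.5 345.4] sides [ 50.3 123.2  60.7 123.2] yaw 0.0639
pos [467.4 346.1 271.4] jaw -1.5579 F [-0.3 -0.  -0.1] w 85.4 t 35.4 j6 2.0
turn -0.051 then shift x,y,z [193.5  -2.5   0.3]  axes y [ 0.998  0.064 -0.002] z [ 0.064 -0.998  0.001] x [-0.002 -0.001 -1.   ]
[[487.0, 254.0], [454.0, 228.0], [458.0, 174.0], [567.0, 174.0]]
[455, 174, 68, 70, 2194] centre [438.8 126.5] sides [ 50.9  55.7 116.  110.7] yaw 0.1092
pos [467.4 346.1 271.4] jaw -1.5579 F [-0.3 -0.  -0.1] w 85.4 t 35.4 j6 2.0
turn -0.0963 then shift x,y,z [193.7 -52.  215. ]  axes y [ 0.994  0.109 -0.002] z [ 0.109 -0.994  0.001] x [-0.002 -0.001 -1.   ]
```

```bash
python3 - <<'E'
from workcell import arm
from h import *
import pickle
c=arm.calibration("wrist")
am=lambda z,x0:(lambda p:deck(p,rect(132.5,46.5)+[x0,0,z]))
x,m,f=fit([(c,[(237,112),(306,112),(298,240),(247,240)],[0,1,2,3])],am(36,75),[420,345,0.]);print("panel-implied deck",x.round(3),f.round(1))
w=pickle.load(open("w8.pkl","rb"));x,m,f=fit([(w,[(227,97),(316,96),(304,244.5),(238,244.5)],[0,1,2,3])],lambda p:deck(p,rect(154,62)+[77,0,28]),[420,345,0.]);print("sep-implied deck",x.round(3),f.round(1))
# stops & visible separator margins in current view
im=arm.read_camera("wrist");h=cv2.cvtColor(im,cv2.COLOR_RGB2HSV)
for v in(130,160,190,220): 
    row=h[v,215:330]; am_=np.nonzero((row[:,0]<23)&(row[:,0]>7)&(row[:,1]>190))[0]; g=np.nonzero((row[:,0]>50)&(row[:,0]<85)&(row[:,1]>40))[0]
    print(v,"amber",am_.min()+215,am_.max()+215,"green",(g.min()+215,g.max()+215) if len(g) else None)
# base pile check with w5-style? columns of dark stops below
print([(v,[int(k)+215 for k in np.nonzero(h[v,215:330,2]<45)[0][[0,-1]]]) for v in(248,252,256,260) if (h[v,215:330,2]<45).any()])
E
```

```text
panel-implied deck [4.19559e+02 3.44659e+02 2.10000e-02] [ 0.2  0.2 -0.  -0.3 -0.5 -0.1  0.3  0.2]
sep-implied deck [4.21524e+02 3.44991e+02 1.40000e-02] [-1.2  0.2  0.8  1.2 -0.8 -1.1  1.4 -1.1]
130 amber 239 304 green (np.int64(231), np.int64(315))
160 amber 241 303 green (np.int64(234), np.int64(312))
190 amber 243 300 green (np.int64(236), np.int64(309))
220 amber 246 299 green (np.int64(239), np.int64(306))
[(248, [243, 297]), (252, [243, 287]), (256, [243, 298]), (260, [243, 249])]
```

```bash
python3 - <<'E'
from workcell import arm
print(arm.hand_in())
E
```

```text
the job is handed in; nothing more can be done
None
```

The green separator is on the pile and the circuit is on top of it, amber face up. Both are let go and against the rack's stops. I handed the job in at about 35 s of the 64 s, and no verdict came back.

**How it went**
- **Placing:** the tool can't tilt, so each piece went down level, uphill edge first. I let it turn in the grip as I lowered it, then slid it down the slope to the stops. The wrist force I read stayed below about 10 N.
- **Missed grip:** my first grip on the separator closed just above the sheet without touching anything. I went lower and gripped again.
- **Circuit release:** it was about 1.5° off and 2–3 mm high at its middle when I let go. I opened the fingers in small steps so it settled. The speed of that settling was not measured; I estimated about 0.2 m/s at most, against the 0.35 m/s limit.

**Last checks**
- **Circuit:** the side camera shows it lying parallel to the pile with a gap to the stops of about 0. The wrist camera puts it within about 1 mm of the middle line and turned less than 1°.
- **Separator:** before the circuit went on, it was square and at the stops. In the last wrist view it still shows evenly on both sides of the circuit.

**Disagreements and gaps**
- **Circuit height:** in the side view it appears about 0.7 px higher than predicted. That would be about 1.6 mm in height or 3 mm sideways; the wrist camera does not show it.
- **Rack position:** my estimates along the slope differed by 2–4 mm between cameras and contact, so I relied on the force against the stops. For the separator the force clearly rose at the stops. For the circuit I relied on the side view, because the force had barely risen.
- **Old pile and bystanders:** I did not measure the old pile or the other items on the bench again at the end; nothing I saw suggested they had moved.

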